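# Show a bottle's base to the inspection camera

## Robot

A 6-joint arm with a two-finger parallel gripper is mounted at the origin on a cart in front of the work surface, level with it; the furniture and walls round the work are solid. World frame = base frame: x ahead of the robot, y to its left, z up, the work surface at z = 0. Lengths are in mm, angles in rad, forces in N, time in s.
With the tool pointing down it reaches from about 350 to 850 mm from the base axis. Payload 8.1 kg.
Tool frame: the origin (TCP) lies on the centre line of the jaws, within the pads' length; the fingertips stand 8 mm ahead of it and the grasp point (between the pads) lies 11 mm behind it (r.finger_overhang is the z of the fingertips in the tool frame, in mm); z points along the fingers, y is the line along which they close (so a half turn about z gives the same grasp; the last joint's range is limited). The gripper opens to 93 mm and grips with 3 to 60 N. Pads are 15 mm wide; open, the fingers measure 128 mm over their backs; the gripper's body (75 mm by 188 mm) begins 65 mm behind the grasp point.
Start: joints at [1.093, 0.13, 1.488, -0, 1.523, -0.085], TCP at [229.645, 554.318, 226.635] pointing down, gripper open.
Joint ranges: [-2.96, 2.96], [-0.89, 2.26], [0.02, 2.5], [-1.34, 4.48], [0, 2.73], [-2.66, 2.66]. Speed limits (rad/s): [2.39, 2.39, 2.79, 3.14, 3.14, 3.14].

## Interface

Orientations are given as a unit quaternion [w, x, y, z].
In Python, from rig import r gives the robot as it stands.
- The arm moves only by the shell command python3 -m handwheel 'ROWS' [OPENING] [FORCE]. ROWS is text: rows parted by semicolons, each of 4 numbers parted by spaces: the shift along the world's x, y, z in mm, then the turn about the world's z in degrees. In form: dx dy dz turn; .... A call has 1 to 5 rows; each row is the pose to reach, as a shift and turn from the pose commanded when the call began; what a row does not reach only later rows make up. A row lasts 1/10 s, in which the tool goes at most 50 mm and 8.59 degrees, less where a joint would pass 70% of its speed; a pose out of reach is approached as far as the arm can. A call with a gripper value outside its range is refused whole. OPENING is the opening, from 0 (shut) to 1 (fully open), set as the call begins (- or left out, the last holds). The fingers move at their own pace and stop on an object; FORCE is the grip in N (left out, the last holds). Time passes only in rows, so rows that repeat a pose let the fingers close. It gives the time, the measured TCP pose, the force, the opening and the grip force at its end, in the units of the state.
- r.sense(): the state, without advancing time (a new reading comes with each control period).
- r.get_image(name): name is "scene" or "top" or "wrist"; returns the picture (400x640x3 uint8, red, green, blue); there is no depth.
- r.calibration(name): a dict with "fx", "fy", "cx", "cy" (pixels), "world_to_cam" (4x4, takes a point from world to camera coordinates). Camera axes: x right, y down, z forward; pixel columns grow to the right and rows downward; lengths in mm; the calibration is good to about 2 mm. The wrist camera is an equidistant fisheye: a pixel r from the principal point sees the ray r / f radians off the axis. A picture is of the moment at which its call begins: read the wrist's pose just before it. calibration takes no time and is no camera call; for the wrist camera it gives the pose at the moment of the call.
- r.job_done(): hands the job in; it is judged then, once.
Trained networks look in the newest picture that a camera, given by its name, has taken for a name from the list of things; names that differ only in an ending like _2 or _b are one class to them, and where a whole thing is asked for, a point or a joint stands for the part that bears it (a point fixed in the world has none). Each returns a list of dicts, best first, with "confidence" (0 to 1); they miss things now and then, are a little off and sometimes report something else, mostly with a low value. They report only what shows in the picture. A call takes as long as a camera call. They do not tell look-alikes from the thing itself.
- r.trace(camera, thing): "pixels" (400x640 bool, what is visible of it).
- r.landmark_of(camera, thing): "point" ([x, y, z] in mm, in world coordinates, good to about 4 mm: a listed point, or the origin of a listed thing).
The state is a dict: "time": time; "joint_positions": joint angles; "qd": joint speeds; "effort": joint torques, N m; "tcp_pos": TCP position; "tool_rot": TCP orientation; "contact_force": force on the tool from outside, world axes, zero at the start; "moment": the same for the moment, N m; "finger_gap": opening from 0.0 (shut) to 1.0 (fully open); "gripper_force": force on a finger pad.
Only numpy, scipy, OpenCV 4.12 (cv2) and the standard library are available. Lean on these libraries where they do the work, as an engineer would, in place of code of your own. Each camera call takes 0.05 s, during which the arm holds its last target. There are 200 camera calls.

## Task

Pull the black knob of the bottle holder all the way out to its stop so that the fork clears the dropper bottle standing in it, then take that bottle out and show its underside to the small inspection camera: base squarely facing the lens, centred on the lens's line of sight and 8 cm in front of it. Finish while still holding the bottle there, steady in the air; leave the knob drawn out, do not touch the camera, and leave the other two dropper bottles and the lidded candle where they stand.

Things in the scene. Friction and masses are not known exactly. Their poses are not given: they have to be found in the camera images.
- holder: Bottle holder, fixed: aluminium plate 200x76x6 mm with a grey ring cup (bore 36, outside 45, top 26 mm above table) and a rail block (52 mm wide, top 87, end stop 93) with a steel fork slide. Origin: at table height under the cup's centre, z up. Rail block at x = -55 to -161 mm, spring housing on to -186. Stands left or right on the table, -x roughly to the robot, turned up to 20 degrees.
- slide (a joint): Fork slide (m): 0 = home, fork over the bottle's shoulder; 0.045 = drawn out to its stop, towards the holder's -x. Needs up to 7 N (return spring 1 to 3 N, friction brake 4 N) and stays where left. Starts at 0 to 0.006. Fork: 40 mm wide, underside 78, top 85 mm above table; home, it reaches 10 mm past the bottle's axis; drawn, its tips end 35 mm short of it.
- slide_grip (a point): Grip point on the axis of the slide's upright round black knob, 108 mm above the table. Knob: 16 mm in diameter (19 at its head), foot on the slide at 85 mm, top at 123 mm above the table. With the slide home it is 70 mm from the bottle's axis, towards the holder's -x.
- bottle: Dropper bottle in the holder: amber round body 33 mm in diameter, 70 mm tall, black dropper cap (20 mm) above, 104 mm tall in all, 50 to 90 g. Origin: centre of its underside; z along its axis to the cap. Stands upright in the cup, underside 6 mm above the table; lifts straight out (20 mm deep in the cup) once the fork is drawn.
- bottle_tip (a point): Top end of that bottle's dropper cap, on its axis, 104 mm from the underside.
- camera: Inspection camera's stand, fixed: dark steel disc foot 90 mm in diameter, 10 mm high, two aluminium cheeks. Origin: centre of the foot's underside. Stands on the other side of the table from the holder (left or right), turned up to 20 degrees; looks obliquely up and back towards the robot. Do not touch stand or head.
- camera_head: Black camera head in the stand: 44x48x46 mm housing, round lens barrel 36 mm in diameter, 78 mm from lens face to back. Origin: centre of the lens face, 92 mm above the table; z axis = viewing direction, leaning 25 degrees from straight up to the camera's -x (roughly towards the robot).
- focus (a point): Point on the lens's line of sight 80 mm in front of the lens face, 165 mm above the table: where the centre of the bottle's underside is to be, the bottle's axis along the viewing direction, cap farther from the lens.
- spare_near: Another dropper bottle of the same kind, standing loose on the table between holder and camera; to be left alone. Origin: centre of its underside.
- spare_far: Another dropper bottle of the same kind, standing loose on the table farther back between holder and camera; to be left alone. Origin: centre of its underside.
- candle: A candle jar with a pale lid, 72 mm in diameter, 90 mm tall, standing loose at the back left; to be left alone. Origin: centre of its underside.
Things that resemble listed ones, but are neither listed nor needed, are in the scene too. Leave any orange, purple or turquoise look-alike of the camera alone.

How it is judged (in metres and radians):
On the way, in this order (a step that is already met when the one before it is completed fails the run):
1. the slide is drawn out to its stop while the bottle still stands in the holder (value of joint slide above 0.041 m and height (world z) of bottle below 0.02 m), for 0.2 s.
2. the bottle is lifted clear of the holder in the gripper (height (world z) of bottle above 0.04 m and contact force between the fingers and bottle above 0.5 N and contact force between bottle and holder below 0.1 N), for 0.1 s.
At the end, for the whole second after the job is handed in: The gripper alone holds the bottle still in the air, the centre of its underside within 22 mm of the point 80 mm in front of the lens, its axis within 12 degrees of the line of sight, cap away from the lens; the slide is still out by 35 mm or more (distance between bottle and focus below 0.022 m and angle between the z axis of bottle and the z axis of camera_head, either way round below 0.21 rad and z of bottle_tip in the frame of camera_head above 0.15 m and height (world z) of bottle above 0.12 m and linear speed of bottle below 0.02 m/s and contact force between the fingers and bottle above 0.5 N and contact force between bottle and camera below 0.1 N and contact force between bottle and holder below 0.1 N and value of joint slide above 0.035 m); the arm keeps its last pose, push and grip.
It fails at once if something touches the camera (contact force between camera and anything else above 1 N).
It fails at once if another dropper bottle or the candle is moved by more than 20 mm (distance of any of spare_near, spare_far, candle from where it was at the start of the episode above 0.02 m).
It also fails if it takes over 48 s, if anything falls off the work surface, if the arm or the gripper's body presses on something with over 40 N, if the wrist force passes 120 N, or if a joint passes its speed limit or range.

## Working session

There is one attempt and no reset: what is moved stays moved. The work goes in short steps, Python scripts to look and compute and a shell command to move; the robot and the scene stay as the last step left them, time stands still between calls to the robot, and variables do not carry over. Pictures are saved under pics/ and viewed, at most 10 in all, crops included, and the job is handed in when it is done.

```bash
mkdir -p pics; cat > h.py <<'E'
from rig import r
import numpy as np, cv2
def save(c,n):
    im=r.get_image(c); cv2.imwrite(f'pics/{n}.png',im[:,:,::-1]); return im
def lm(c,things,k=2):
    for t in things:
        print(c,t,[(np.round(d['point']).astype(int).tolist(),round(d['confidence'],2)) for d in r.landmark_of(c,t)[:k]])
def proj(c,p):
    K=r.calibration(c); q=(K['world_to_cam']@np.append(p,1))[:3]; return [round(K['fx']*q[0]/q[2]+K['cx']),round(K['fy']*q[1]/q[2]+K['cy'])]
E
python3 - <<'E'
from h import *
a=save('scene','s0'); b=save('top','t0')
cv2.imwrite('pics/st0.png',cv2.resize(np.vstack([a,b]),(480,600),interpolation=cv2.INTER_AREA)[:,:,::-1])
for c in('scene','top'): lm(c,['holder','slide_grip','bottle','bottle_tip','camera','camera_head','focus','spare_near','spare_far','candle'])
E
```

```text
scene holder [([589, 68, -2], 0.9)]
scene slide_grip [([519, 68, 106], 0.75), ([590, 62, 6], 0.62)]
scene bottle [([591, 62, 11], 0.65)]
scene bottle_tip [([591, 64, 110], 0.49)]
scene camera [([568, -228, -2], 0.75), ([391, -660, 2], 0.75)]
scene camera_head [([369, -663, 93], 0.86), ([678, -187, 90], 0.79)]
scene focus []
scene spare_near [([593, 63, 108], 0.73), ([604, -74, -3], 0.69)]
scene spare_far [([713, -59, 0], 0.68)]
scene candle [([735, 190, -2], 0.93)]
top holder [([596, 72, -1], 0.7)]
top slide_grip [([520, 61, 107], 0.79)]
top bottle [([591, 69, 7], 0.46)]
top bottle_tip [([593, 66, 111], 0.49)]
top camera [([699, -186, 1], 0.98), ([413, -346, 1], 0.91)]
top camera_head [([391, -344, 95], 0.68), ([676, -186, 94], 0.65)]
top focus [([356, -336, 163], 0.75), ([521, -226, 168], 0.62)]
top spare_near []
top spare_far [([712, -64, -2], 0.48)]
top candle [([734, 185, 0], 0.62)]
```

View pics/s0.png

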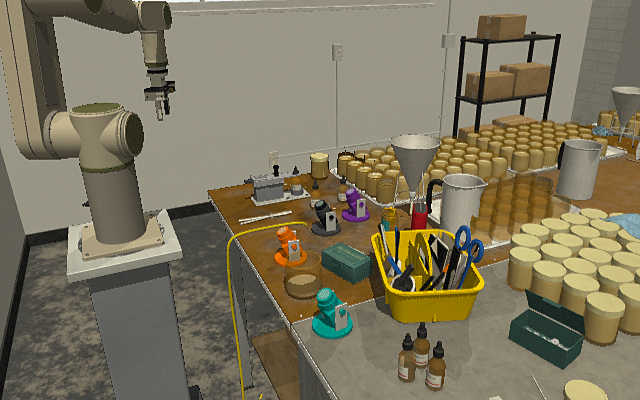

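View pics/t0.png

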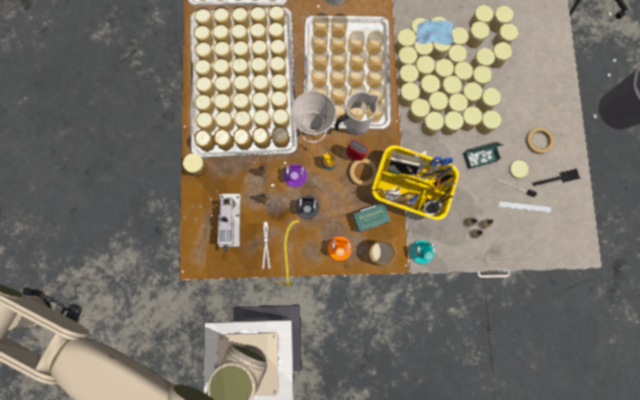

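The scene view shows the holder at about (275,185) with the bottle in it. The real dark camera is at (325,215), between the orange (290,245) and purple (355,203) look-alikes. In the top view the holder is at (229,220) and the real camera at (307,207), so world (568,-228) fits it. Next I move the wrist camera over for a close view.

```bash
python3 -m handwheel '0 0 50 0; 30 -50 80 0; 60 -100 100 0; 90 -150 100 0; 120 -200 100 0'; python3 -m handwheel '25 -50 0 0; 50 -100 0 0; 75 -150 0 0; 100 -200 0 0; 120 -250 0 0'
python3 - <<'E'
from h import *
from scipy.spatial.transform import Rotation as R
s=r.sense(); print(s['time'],s['tcp_pos'],s['joint_positions']); print(R.from_quat(np.roll(s['tool_rot'],-1)).as_matrix().round(2))
save('wrist','w0'); lm('wrist',['holder','slide_grip','bottle','bottle_tip','camera','camera_head','focus','spare_near','spare_far','candle'])
E
```

```text
time: 1.6
tcp_pos: [328.7, 389.5, 326.4]
tool_rot: [0.001, 0.195, 0.981, 0.001]
contact_force: [1.3, 0.1, 0.5]
finger_gap: 1.0
gripper_force: 0.0
time: 2.1
tcp_pos: [437.6, 163.9, 325.1]
tool_rot: [0.0, 0.195, 0.981, 0.0]
contact_force: [0.8, 0.7, 0.3]
finger_gap: 0.997
gripper_force: 0.0
2.1 [437.63004026 163.91932214 325.10787861] [ 2.48583692e-01 -2.52783282e-01  1.67842479e+00  2.73489337e-05
  1.71506099e+00 -9.29590854e-01]
[[-0.92  0.38  0.  ]
 [ 0.38  0.92  0.  ]
 [-0.    0.   -1.  ]]
wrist holder [([587, 64, 1], 0.73)]
wrist slide_grip [([518, 68, 110], 0.95)]
wrist bottle [([595, 69, 4], 0.43)]
wrist bottle_tip [([589, 62, 112], 0.6), ([518, 64, 110], 0.28)]
wrist camera [([411, -352, 1], 0.95), ([694, -189, -1], 0.87)]
wrist camera_head [([676, -190, 91], 0.75), ([388, -347, 91], 0.43)]
wrist focus []
wrist spare_near []
wrist spare_far [([711, -64, 0], 0.96)]
wrist candle [([739, 190, -1], 0.95)]
```

View pics/w0.png

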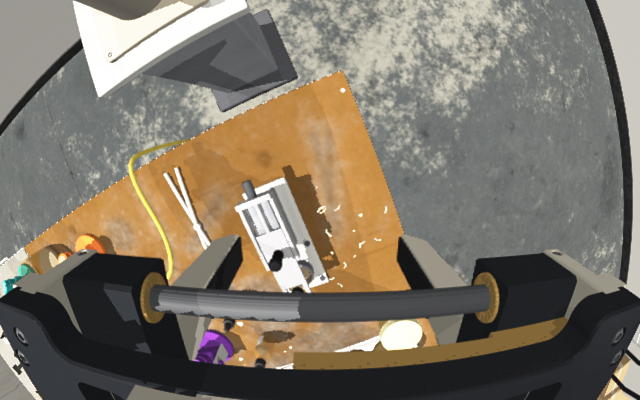

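The wrist view shows the holder's rail at (270,225), with the knob at about (278,262) and the bottle cap beyond it at about (307,248). The camera is hidden behind the gripper. I'll get the holder's yaw from masks and the camera's pose by triangulating its parts.

```bash
python3 -m handwheel '0 0 0 8; 0 0 0 16; 0 0 0 22.5; 0 0 0 22.5'
python3 - <<'E'
from h import *
def plane(c,px,z):
    K=r.calibration(c);T=np.linalg.inv(K['world_to_cam']);px=np.atleast_2d(px).astype(float)
    if c=='wrist':
        d=(px-[K['cx'],K['cy']])/[K['fx'],K['fy']];th=np.linalg.norm(d,axis=1,keepdims=True);ray=np.hstack([d/th*np.sin(th),np.cos(th)])
    else: ray=np.hstack([(px-[K['cx'],K['cy']])/[K['fx'],K['fy']],np.ones((len(px),1))])
    ray=ray@T[:3,:3].T;return T[:3,3]+ray*((z-T[2,3])/ray[:,2:])
for c in('top','wrist'):
    save(c,'x_'+c); print('z0')
    for t,z in(('holder',45),('slide',82),('camera',40),('camera_head',80)):
        for d in r.trace(c,t)[:3]:
            ys,xs=np.nonzero(d['pixels']); P=plane(c,np.c_[xs,ys],z)[:,:2].astype(np.float32)
            print(c,t,round(d['confidence'],2),len(xs),(int(xs.mean()),int(ys.mean())),[np.round(v,1) for v in cv2.minAreaRect(P)])
    lm(c,['slide_grip','bottle_tip','holder','bottle','camera','camera_head','focus'],4)
E
```

```text
time: 3.05
tcp_pos: [436.8, 166.5, 324.9]
tool_rot: [-0.0, -0.002, 1.0, 0.0]
contact_force: [-0.1, -0.1, 1.0]
finger_gap: 0.998
gripper_force: 0.0
z0
top holder 0.92 1033 (228, 220) [array([515. ,  61.3]), array([ 77.7, 205.8]), np.float64(88.5)]
top holder 0.57 327 (225, 216) [array([525.9,  72.7]), array([ 40.9, 153.3]), np.float64(90.0)]
top holder 0.24 79 (262, 170) [array([703.2, -64.9]), array([30.3, 38.9]), np.float64(89.3)]
top slide 0.74 308 (225, 216) [array([531.5,  64.6]), array([ 43.7, 106.3]), np.float64(90.0)]
top camera 0.81 467 (421, 251) [array([ 383.4, -653.4]), array([86.7, 87.6]), np.float64(60.2)]
top camera 0.8 384 (294, 175) [array([ 685.7, -189.3]), array([83.5, 77.6]), np.float64(88.5)]
top camera 0.77 427 (339, 247) [array([ 405.8, -347. ]), array([83.4, 81.6]), np.float64(43.2)]
top camera_head 0.76 133 (294, 172) [array([ 684.3, -188.4]), array([40.9, 45.6]), np.float64(88.5)]
top camera_head 0.76 229 (424, 250) [array([ 384.6, -653.4]), array([53.9, 61.5]), np.float64(88.4)]
top camera_head 0.68 133 (306, 204) [array([ 564.7, -231.7]), array([36.8, 48.3]
[... 857 characters left out ...]
62) [array([ 400.1, -347.8]), array([167.6,  82.4]), np.float64(81.0)]
wrist camera 0.65 1355 (113, 238) [array([ 548.2, -228.4]), array([ 71.5, 143.9]), np.float64(0.5)]
wrist camera_head 0.76 428 (100, 243) [array([ 546.4, -207.9]), array([91.5, 31.5]), np.float64(85.3)]
wrist camera_head 0.34 279 (254, 275) [array([579.4,  70.5]), array([25.1, 60.4]), np.float64(58.2)]
wrist slide_grip [([737, 189, -1], 0.67), ([517, 68, 110], 0.58)]
wrist bottle_tip [([589, 61, 111], 0.55)]
wrist holder [([588, 66, -1], 0.77)]
wrist bottle [([597, 67, 6], 0.81)]
wrist camera [([573, -230, -6], 0.8), ([411, -351, 3], 0.7)]
wrist camera_head [([391, -348, 90], 0.85), ([550, -230, 96], 0.66)]
wrist focus []
```

```bash
python3 -m handwheel '40 -50 0 0; 82 -100 0 0; 82 -100 -50 0; 82 -100 -100 0; 82 -100 -120 0' 0.5; python3 -m handwheel '0 0 0 0'
python3 - <<'E'
from h import *
print(r.sense()['tcp_pos']); save('wrist','w1'); lm('wrist',['slide_grip','bottle_tip','bottle','holder'],3)
E
```

```text
time: 4.75
tcp_pos: [517.6, 64.6, 200.3]
tool_rot: [-0.003, 0.001, 1.0, -0.0]
contact_force: [-0.3, 0.1, 0.2]
finger_gap: 0.619
gripper_force: 0.0
time: 4.85
tcp_pos: [515.9, 65.3, 199.5]
tool_rot: [-0.005, 0.0, 1.0, -0.0]
contact_force: [-1.4, 0.9, -0.0]
finger_gap: 0.538
gripper_force: 0.0
[515.94758239  65.30213276 199.50453679]
wrist slide_grip [([520, 68, 108], 0.97)]
wrist bottle_tip []
wrist bottle []
wrist holder [([591, 63, 0], 0.86)]
```

View pics/w1.png

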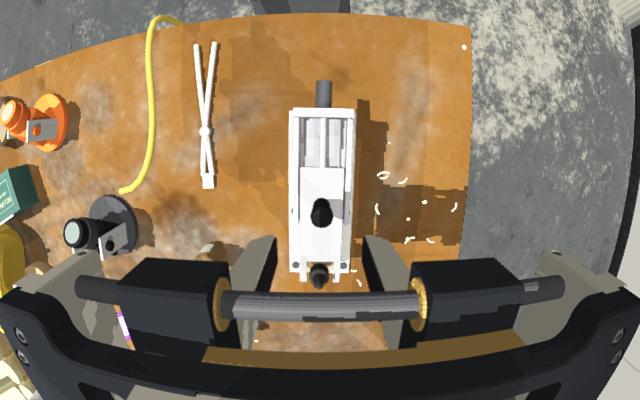

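The wrist view shows the knob at (321,212), the cap at (318,275) and the rail running straight along the image. The real camera is at (100,225). The knob lies between the fingers, so I go down, grip it and pull.

```bash
python3 -m handwheel '3 1 -40 0; 3 1 -80 0; 3 1 -96 0; 3 1 -96 0' - | head -2; python3 -m handwheel '0 0 0 0; 0 0 0 0; 0 0 0 0; 0 0 0 0; 0 0 0 0' 0 40; python3 -m handwheel '-15 0 0 0; -30 0 0 0; -42 0 0 0; -48 0 0 0; -50 0 0 0'; python3 -m handwheel '0 0 0 0; 0 0 0 0'
```

```text
time: 5.5
tcp_pos: [520.9, 67.0, 107.6]
time: 6.0
tcp_pos: [523.0, 66.9, 110.2]
tool_rot: [0.001, 0.0, 1.0, 0.0]
contact_force: [-0.2, -0.3, 5.6]
finger_gap: 0.184
gripper_force: 40.0
time: 6.5
tcp_pos: [479.6, 67.7, 110.7]
tool_rot: [0.009, 0.0, 1.0, 0.001]
contact_force: [45.4, 5.6, -33.7]
finger_gap: 0.187
gripper_force: 40.0
time: 6.7
tcp_pos: [479.6, 67.6, 110.6]
tool_rot: [0.009, 0.0, 1.0, 0.001]
contact_force: [39.2, 5.6, -27.2]
finger_gap: 0.186
gripper_force: 40.0
```

```bash
python3 -m handwheel '4 0 0 0; 4 0 0 0; 4 0 0 0; 4 0 0 0' 0.6; python3 -m handwheel '0 0 50 0; 0 0 90 0; 0 0 90 0'
python3 - <<'E'
from h import *
save('wrist','w2'); lm('wrist',['slide_grip','bottle_tip','bottle','holder'],3)
save('top','t2'); lm('top',['slide_grip','bottle_tip','bottle','holder'],3)
save('scene','s2'); lm('scene',['slide_grip','bottle_tip','bottle','holder'],3)
E
```

```text
time: 7.1
tcp_pos: [475.5, 66.7, 108.6]
tool_rot: [-0.0, 0.0, 1.0, -0.0]
contact_force: [-0.5, -1.0, -0.3]
finger_gap: 0.482
gripper_force: 0.0
time: 7.4
tcp_pos: [479.3, 66.9, 205.5]
tool_rot: [0.005, 0.0, 1.0, 0.0]
contact_force: [2.0, 0.1, 0.8]
finger_gap: 0.594
gripper_force: 0.0
wrist slide_grip [([474, 67, 110], 0.74)]
wrist bottle_tip []
wrist bottle [([594, 68, 5], 0.6)]
wrist holder [([589, 65, -1], 0.72)]
top slide_grip [([482, 67, 108], 0.45)]
top bottle_tip [([594, 66, 108], 0.57)]
top bottle [([592, 66, 5], 0.53)]
top holder [([593, 69, 1], 0.58), ([480, 66, 107], 0.17)]
scene slide_grip [([476, 70, 105], 0.43)]
scene bottle_tip [([592, 67, 110], 0.49)]
scene bottle [([590, 65, 9], 0.42)]
scene holder [([592, 66, -1], 0.8)]
```

View pics/w2.png

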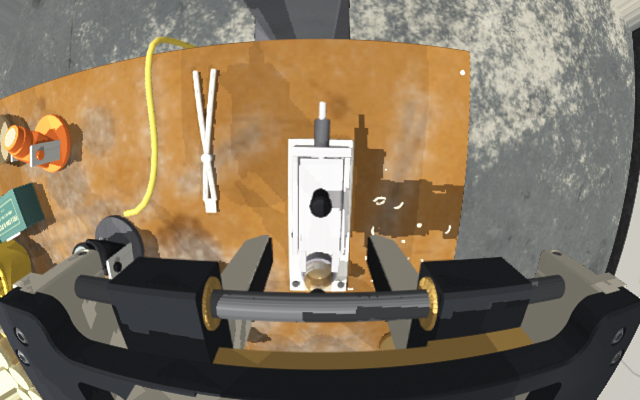

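The slide is drawn to its stop: the knob is at (320,203), about 115 mm from the cap, and the fork no longer covers the shoulder at (319,270). Next is the bottle.

```bash
python3 -m handwheel '45 0 0 0; 90 0 0 0; 113 0 0 0; 113 0 0 0; 113 0 0 0' 0.6; python3 -m handwheel '0 0 -40 0; 0 0 -75 0; 0 0 -75 0; 0 0 -75 0'
python3 - <<'E'
from h import *
print(r.sense()['tcp_pos'])
lm('top',['bottle_tip'])
for i in range(1):
  save('top','t3'); lm('top',['bottle_tip','slide_grip','bottle'],3)
  save('wrist','w3'); lm('wrist',['bottle_tip','slide_grip','bottle'],3)
  save('scene','s3'); lm('scene',['bottle_tip','slide_grip','bottle'],3)
E
```

```text
time: 8.65
tcp_pos: [588.8, 66.8, 198.3]
tool_rot: [-0.001, 0.0, 1.0, -0.0]
contact_force: [0.5, 0.1, -0.4]
finger_gap: 0.599
gripper_force: 0.0
time: 9.05
tcp_pos: [588.0, 66.9, 124.2]
tool_rot: [-0.001, -0.0, 1.0, -0.0]
contact_force: [0.6, 0.3, 0.9]
finger_gap: 0.604
gripper_force: 0.0
[588.00228311  66.86980021 124.18524258]
top bottle_tip [([594, 66, 108], 0.57)]
top bottle_tip []
top slide_grip [([481, 68, 107], 0.73)]
top bottle []
wrist bottle_tip [([588, 62, 108], 0.89), ([574, -228, -6], 0.51)]
wrist slide_grip [([477, 65, 111], 0.77)]
wrist bottle [([593, 67, 7], 0.8)]
scene bottle_tip [([594, 66, 106], 0.64)]
scene slide_grip [([477, 70, 107], 0.56)]
scene bottle [([591, 62, 8], 0.64), ([592, 63, 106], 0.55)]
```

```bash
python3 -m handwheel '4 -1 -20 0; 4 -1 -38 0; 4 -1 -38 0; 4 -1 -38 0' 0.6|head -5; python3 -m handwheel '0 0 0 0; 0 0 0 0; 0 0 0 0; 0 0 0 0; 0 0 0 0' 0 15; python3 -m handwheel '0 0 15 0; 0 0 30 0; 0 0 50 0; 0 0 70 0; 0 0 70 0';python3 -m handwheel '0 0 0 0; 0 0 0 0'
python3 - <<'E'
from h import *
for c in('top','wrist','scene'):
  save(c,'4'+c); lm(c,['bottle_tip','bottle','slide_grip'],3)
E
```

```text
time: 10.1
tcp_pos: [592.6, 65.8, 85.7]
tool_rot: [-0.001, 0.0, 1.0, -0.0]
contact_force: [0.8, 0.2, 0.6]
finger_gap: 0.602
time: 10.6
tcp_pos: [593.2, 65.8, 86.1]
tool_rot: [0.0, 0.0, 1.0, 0.0]
contact_force: [0.7, -0.1, 0.4]
finger_gap: 0.217
gripper_force: 0.1
time: 11.1
tcp_pos: [595.8, 65.9, 161.3]
tool_rot: [0.004, 0.0, 1.0, 0.0]
contact_force: [1.4, 0.4, 0.2]
finger_gap: 0.203
gripper_force: 15.0
time: 11.3
tcp_pos: [592.5, 65.8, 155.0]
tool_rot: [-0.001, 0.0, 1.0, -0.0]
contact_force: [-0.4, -0.5, -0.7]
finger_gap: 0.201
gripper_force: 15.0
top bottle_tip []
top bottle []
top slide_grip [([737, 186, -1], 0.71), ([476, 66, 106], 0.62)]
wrist bottle_tip [([589, 64, 179], 0.6)]
wrist bottle [([593, 68, 77], 0.88)]
wrist slide_grip [([473, 70, 108], 0.97), ([586, 66, 180], 0.57), ([571, -230, -4], 0.21)]
scene bottle_tip [([594, 64, 179], 0.5)]
scene bottle []
scene slide_grip [([477, 75, 104], 0.74)]
```

View pics/4wrist.png

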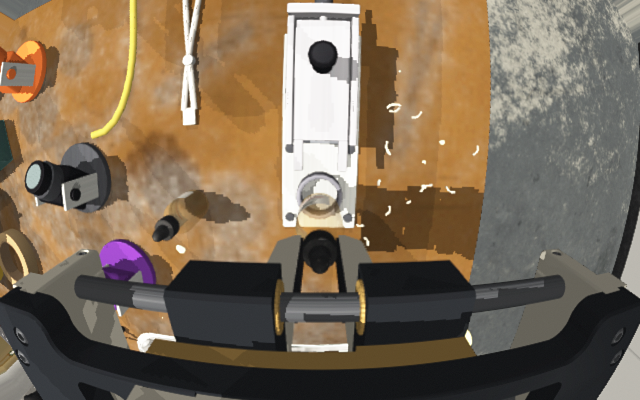

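The bottle hangs from the jaws, with its cap at (320,250), and the empty cup shows at (320,195). The moves can't tilt the tool, so I'll pivot the bottle in the pads instead. I push its foot against the outside of the ring (+x side) while moving the jaws to -x, at low grip force, until it leans about 25°.

```bash
python3 -m handwheel '25 0 0 0; 48 0 0 0; 48 0 0 0; 48 0 -30 0; 48 0 -63 0'|head -4;python3 -m handwheel '0 0 0 0; 0 0 0 0; 0 0 0 0' - 6;  python3 -m handwheel '-10 0 0 0; -18 0 0 0; -26 0 0 0; -34 0 0 0; -43 0 0 0'; python3 -m handwheel '0 0 0 0; 0 0 0 0; 0 0 0 0' - 30
python3 - <<'E'
from h import *
for c in('wrist','scene'):
  save(c,'5'+c); lm(c,['bottle_tip','bottle','slide_grip'],3)
E
```

```text
time: 12.4
tcp_pos: [642.3, 65.9, 94.1]
tool_rot: [0.002, 0.0, 1.0, 0.0]
contact_force: [0.7, -0.2, -1.5]
time: 12.7
tcp_pos: [642.1, 65.9, 95.1]
tool_rot: [0.001, 0.0, 1.0, 0.0]
contact_force: [1.1, -0.5, -0.5]
finger_gap: 0.206
gripper_force: 6.0
time: 13.2
tcp_pos: [597.7, 65.8, 93.4]
tool_rot: [0.0, 0.0, 1.0, 0.0]
contact_force: [0.6, -0.4, -1.1]
finger_gap: 0.204
gripper_force: 6.0
time: 13.5
tcp_pos: [598.2, 65.8, 93.0]
tool_rot: [0.0, 0.0, 1.0, 0.0]
contact_force: [0.1, -0.3, -0.2]
finger_gap: 0.2
gripper_force: 30.0
wrist bottle_tip [([581, 63, 110], 0.71), ([635, 66, 23], 0.34)]
wrist bottle [([635, 65, 24], 0.85)]
wrist slide_grip [([476, 68, 107], 0.61)]
scene bottle_tip [([584, 66, 112], 0.47), ([592, 64, 2], 0.45)]
scene bottle [([633, 67, 25], 0.47)]
scene slide_grip [([477, 71, 104], 0.61)]
```

View pics/5wrist.png

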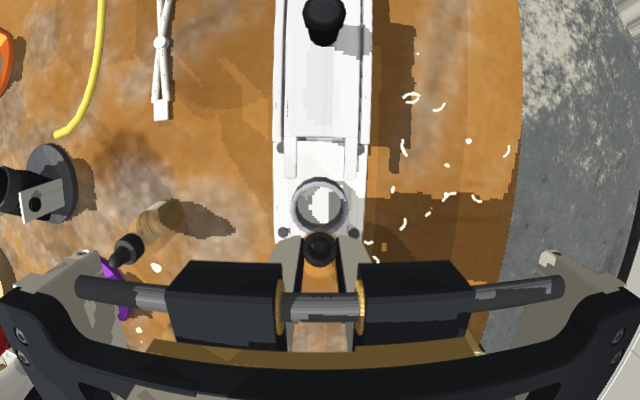

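The bottle is tilted: the cap is at (320,248) with the base swung away to +x. The landmarks give about 30°, leaning towards the robot. Now I lift, go part way to the camera and measure again.

```bash
python3 -m handwheel '0 0 40 0; 0 0 80 0; 0 0 120 0; 0 0 165 0; 0 0 165 0'|head -2; python3 -m handwheel '-20 -30 0 0; -45 -65 0 0; -70 -100 0 0; -95 -130 0 0; -118 -160 0 0'|head -2;python3 -m handwheel '0 0 0 0; 0 0 0 0'
python3 - <<'E'
from h import *
print(r.sense()['tcp_pos'])
for c in('wrist','scene','top','wrist','scene','top'):
  save(c,'6'+c); lm(c,['bottle_tip','bottle','slide_grip','camera','camera_head','focus'],3)
E
```

```text
time: 14.4
tcp_pos: [601.3, 65.9, 266.4]
time: 14.9
tcp_pos: [478.6, -95.2, 257.2]
time: 15.1
tcp_pos: [479.7, -94.7, 257.7]
tool_rot: [0.0, 0.001, 1.0, 0.0]
contact_force: [0.7, 0.4, -0.9]
finger_gap: 0.195
gripper_force: 30.0
[479.73363792 -94.68083245 257.66455154]
wrist bottle_tip [([464, -98, 278], 0.76)]
wrist bottle [([516, -92, 188], 0.62)]
wrist slide_grip []
wrist camera [([572, -229, -4], 0.85), ([387, -663, -3], 0.68), ([408, -351, 2], 0.57)]
wrist camera_head [([387, -346, 90], 0.92), ([549, -231, 97], 0.65)]
wrist focus [([516, -228, 165], 0.71)]
scene bottle_tip [([469, -93, 274], 0.73)]
scene bottle [([513, -93, 192], 0.78), ([567, -230, 0], 0.62)]
scene slide_grip [([481, 68, 103], 0.57)]
scene camera [([391, -657, 2], 0.89), ([692, -186, -2], 0.76), ([566, -231, -1], 0.7)]
scene camera_head [([395, -346, 90], 0.81), ([548, -229, 86], 0.76), ([368, -667, 89], 0.68)]
scene focus []
top bottle_tip []
top bottle []
top slide_grip [([478, 68, 108], 0.39)]
top camera [([696, -186, 3], 0.86), ([572, -231, 4], 0.76), ([521, -225, 166], 0.75)]
top camera_head [([675, -187, 9
[... 443 characters left out ...]
scene bottle_tip [([468, -92, 276], 0.65)]
scene bottle [([514, -94, 188], 0.66)]
scene slide_grip [([476, 70, 104], 0.5)]
scene camera [([567, -230, -3], 0.86), ([409, -348, -2], 0.81), ([388, -659, 2], 0.59)]
scene camera_head [([391, -344, 96], 0.85), ([365, -664, 91], 0.78), ([678, -186, 92], 0.74)]
scene focus []
top bottle_tip []
top bottle [([571, -234, 4], 0.43)]
top slide_grip [([478, 65, 106], 0.45), ([735, 188, 2], 0.39)]
top camera [([386, -663, 2], 0.84), ([698, -184, 1], 0.82), ([412, -346, 1], 0.72)]
top camera_head [([368, -665, 94], 0.79), ([388, -348, 96], 0.63), ([672, -188, 94], 0.59)]
top focus [([339, -665, 158], 0.79), ([640, -184, 166], 0.73), ([523, -225, 165], 0.7)]
```

View pics/6wrist.png

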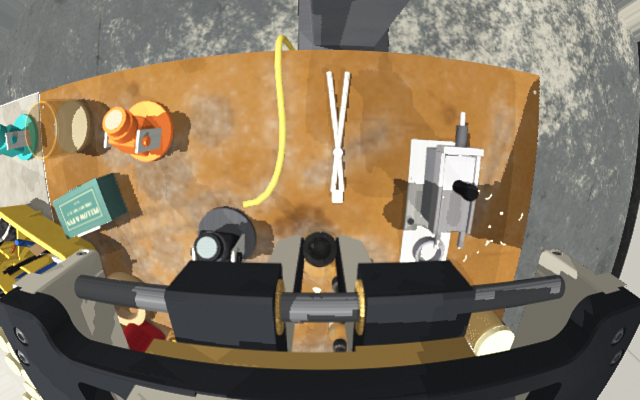

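The picture shows the lens at (208,247) and the held cap at (318,250). The bottle leans 29° and the view line about 25°, turned about -4°. The base is at roughly (515,-93,189) and the focus at (517,-227,165).

```bash
python3 -m handwheel '0 -40 0 -2; 0 -80 0 -4; 2 -110 0 -4; 2 -132 0 -4; 2 -132 -10 -4'|head -2; python3 -m handwheel '0 0 -14 0; 0 0 -14 0; 0 0 -14 0; 0 0 -14 0'
python3 - <<'E'
from h import *
print(r.sense()['tcp_pos'])
for c in('wrist','scene','top','wrist','scene','top'):
  save(c,'7'+c); lm(c,['bottle_tip','bottle','camera','camera_head','focus'],4)
lm('scene',['slide_grip'])
im=cv2.imread('pics/7scene.png'); cv2.imwrite('pics/7crop.png',cv2.resize(im[110:270,220:420],(800,600)))
E
```

```text
time: 17.7
tcp_pos: [482.4, -229.1, 248.9]
time: 18.1
tcp_pos: [482.3, -225.4, 234.2]
tool_rot: [0.0, 0.034, 0.999, -0.0]
contact_force: [0.4, 0.7, -0.5]
finger_gap: 0.197
gripper_force: 30.0
[ 482.2859688  -225.41432082  234.15321268]
wrist bottle_tip [([465, -229, 256], 0.97)]
wrist bottle [([520, -226, 163], 0.9)]
wrist camera [([410, -353, 3], 0.93), ([388, -661, -3], 0.75), ([692, -193, -1], 0.72), ([572, -230, -6], 0.71)]
wrist camera_head [([367, -661, 93], 0.96), ([390, -350, 90], 0.81)]
wrist focus []
scene bottle_tip [([470, -226, 253], 0.79)]
scene bottle [([516, -231, 168], 0.58)]
scene camera [([480, 69, 105], 0.7), ([564, -232, -4], 0.67), ([691, -183, -3], 0.65), ([409, -348, -2], 0.58)]
scene camera_head [([365, -661, 95], 0.89), ([550, -228, 86], 0.63), ([393, -348, 94], 0.62), ([678, -186, 92], 0.47)]
scene focus []
top bottle_tip [([480, 66, 107], 0.37)]
top bottle []
top camera [([410, -347, 0], 0.94), ([694, -188, 4], 0.83), ([385, -662, 2], 0.75)]
top camera_head [([389, -347, 92], 0.77), ([674, -190, 96], 0.7), ([365, -667, 91], 0.46)]
top focus [([644, -183, 1
[... 338 characters left out ...]
us []
scene bottle_tip [([467, -228, 254], 0.75)]
scene bottle [([514, -230, 166], 0.64)]
scene camera [([391, -656, -1], 0.94), ([409, -347, -1], 0.77), ([468, -226, 250], 0.73), ([565, -230, -2], 0.68)]
scene camera_head [([369, -664, 94], 0.93), ([392, -344, 92], 0.55), ([676, -187, 93], 0.54)]
scene focus []
top bottle_tip []
top bottle []
top camera [([385, -665, 1], 0.86), ([413, -344, 2], 0.84), ([695, -185, 3], 0.64)]
top camera_head [([365, -665, 92], 0.71), ([392, -347, 93], 0.48), ([673, -184, 93], 0.48)]
top focus [([603, -68, -2], 0.7), ([335, -667, 160], 0.66), ([356, -338, 165], 0.63), ([644, -182, 164], 0.44)]
scene slide_grip [([478, 72, 102], 0.65), ([548, -229, 85], 0.43)]
```

View pics/7crop.png

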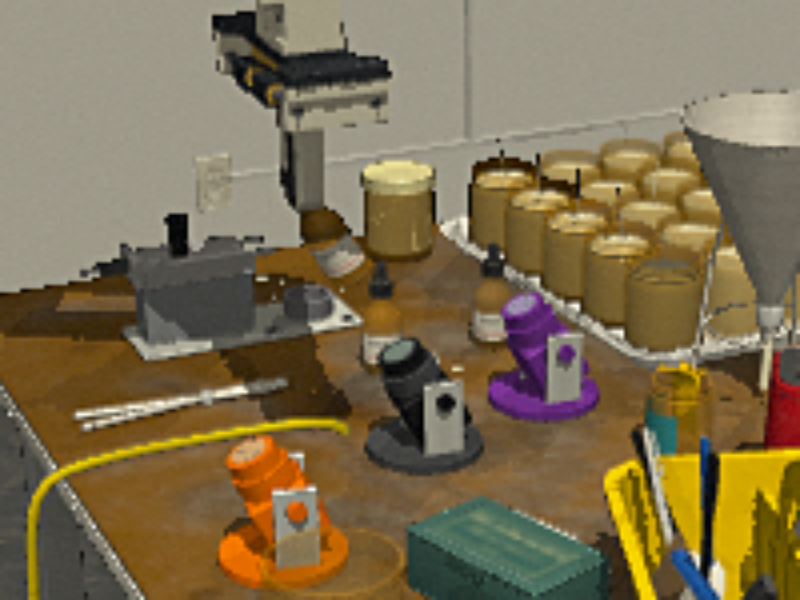

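The crop shows the tilted bottle at (335,240), held above the black lens at (405,355). Its measured base, about (516,-229,165), sits at the focus within a few mm and about 4° off the view line. Handing in.

```bash
python3 -m handwheel '0 1 0 0; 0 1 0 0; 0 1 0 0; 0 1 0 0'; python3 -c "from rig import r; print(r.job_done())"
```

```text
time: 20.35
tcp_pos: [482.0, -225.2, 233.9]
tool_rot: [-0.0, 0.035, 0.999, 0.0]
contact_force: [0.4, 0.5, -0.9]
finger_gap: 0.199
gripper_force: 30.0
the job is handed in; nothing more can be done
None
```

I handed the job in at about 20 s with the knob drawn out to its stop and the bottle held in front of the lens; by my measurements its base is within about 5 mm of the focus and its axis about 4° off the line of sight, but the hand-in returned no verdict.

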